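Cap the feed bottle and hold the pump's sprung shoe arm open

TASK

The worn tube is out of the bench pump and I am about to lay in the new one. First screw the loosened blue cap of the white feed bottle down tight, so that nothing gets into it while the pump stands open; then push the pump's sprung shoe arm back by its upright red thumb tab, past the ratchet click and right on to its rubber end stop or very nearly, and finish while still holding it back there with the fingers, since the ratchet alone only keeps it half open. The feed bottle stays upright where it stands, and the other glassware and tools on the bench are left alone.

Things in the scene. Friction and masses are not known exactly. Their poses are not given: they have to be found in the camera images.
- cap_centre (a point): Centre (half-way up, on the axis) of the blue ribbed screw cap of the feed bottle: 46 mm in diameter, 26 mm high, its top 175 mm above the bench. The bottle is white plastic, 74 mm in diameter, 0.5 to 0.7 kg, standing loose on the bench. The cap stays on the neck and only turns (its thread lifts it by less than can be seen).
- feed_cap (a joint): How far the feed bottle's cap is loosened, rad: 0 is tight against its stop, it starts 0.6 to 1.1 loose and is tightened clockwise seen from above. It turns easily (about 0.03 N m) and stays where it is left.
- feed_bottle: The white feed bottle with the blue cap; origin at the centre of its underside, z up along its axis.
- pump: Cream peristaltic pump fixed to the bench, case 220 mm (x) by 270 mm (y), its flat top 105 mm above the bench; origin at the centre of its underside, x pointing from its dark control strip to its back. On the top stand the roller rotor and, on the rotor's +x side, the sprung shoe arm: an aluminium bar with a blue curved shoe, 131 mm above the bench at its top.
- shoe_pivot (a point): Top of the shoe arm's upright pivot pin, 139 mm above the bench, at x 24 mm, y -85 mm of the pump. The arm swings about it in the horizontal plane; as its joint grows it turns clockwise seen from above.
- thumb_tab (a point): Centre of the upright red thumb tab near the free end of the shoe arm, 152 mm above the bench. The tab is a plate 8 mm thick (along its swing), 26 mm wide (along the arm), from 131 to 173 mm above the bench, 145 mm from the pivot. It swings away from the rotor, towards the pump's back, turning with the arm; nothing of the pump but the tab and pivot pin rises above 134 mm.
- shoe_arm (a joint): Swing of the shoe arm, rad: 0 at rest by the rotor, where its spring pushes it; the pawl clicks behind its catch pin at 0.21 (let go after that, it falls back to 0.21); the end stop is at 0.40. At the tab it takes about 6 N to start, about 10 N over the click and 11 to 12 N near the stop.
- amber_bottle: Brown glass bottle with a black cap, 68 mm in diameter, 165 mm high, loose; origin under its centre. To be left alone.
- beaker: Empty glass beaker, 68 mm in diameter, 95 mm high, loose; origin under its centre. To be left alone.
- flask: Conical glass flask with a rubber stopper, 82 mm in diameter, 137 mm high, loose; origin under its centre. To be left alone.
- wash_bottle: Clear wash bottle with a red top and bent red spout, 64 mm in diameter, 173 mm high, its spout reaching 58 mm out along its -x, loose; origin under its centre. To be left alone.
- dish: White porcelain evaporating dish, 84 mm in diameter, 32 mm high, loose; origin under its centre. To be left alone.
- spatula: Steel spatula with a wooden grip, 165 mm long, 6 mm thick, lying flat along its x, loose. To be left alone.
- rotor_top (a point): Centre of the top of the roller rotor, 133 mm above the bench; the rotor is 75 mm across.
- pawl_guide (a point): Top of the steel guide of the brass ratchet pawl at the shoe arm's free end, 133 mm above the bench, 24 by 24 mm. The rubber end stop behind the arm is lower.

How it is judged:
By the outcome, as a careful person would: the job done as asked, in the order asked, and still so for the second after the job is handed in, while the arm keeps its last pose, push and grip.
It also fails if it takes over 42 s, if anything falls off the work surface, if the arm or the gripper's body presses on something with over 40 N, if the wrist force passes 120 N, or if a joint passes its speed limit or range.

ROBOT

A 6-joint arm with a two-finger parallel gripper is mounted at the origin on the work surface. World frame = base frame: x ahead of the robot, y to its left, z up, the work surface at z = 0. Lengths are in m, angles in degrees, forces in N, time in s.
With the tool pointing down it reaches from about 0.35 to 0.85 m from the base axis. Payload 8.1 kg.
Tool frame: the origin (TCP) lies midway between the tips of the shut fingers; the grasp point (between the pads) lies 19 mm behind it; z points along the fingers, y is the line along which they close (so a half turn about z gives the same grasp; the last joint's range is limited). The gripper opens to 93 mm and grips with 3 to 60 N. Pads are 15 mm wide; open, the fingers measure 128 mm over their backs; the gripper's body (75 mm by 188 mm) begins 65 mm behind the grasp point.
Start: joints at [-73.992, 7.471, 85.268, -0, 87.261, -4.893], TCP at [0.214, -0.561, 0.219] pointing down, gripper open.
Joint ranges: [-169.43, 169.43], [-51.17, 129.36], [1.28, 143.12], [-76.62, 256.62], [0, 156.53], [-152.29, 152.29]. Speed limits (degrees/s): [136.94, 136.94, 159.86, 180, 180, 180].

INTERFACE

Orientations are given as [roll, pitch, yaw] about the fixed x, y, z axes, in that order (R = Rz(yaw) Ry(pitch) Rx(roll)).
In Python, from workcell import manip, effector, planner, optics, nets gives the robot as it stands. The module is installed in compiled form; this text tells all that it offers. Calls block until the motion is done:
- manip.movep(position, orientation): joint-space move of the TCP to a pose.
- manip.move_straight(position, rotation=None, speed=0.15): straight line of the TCP; rotation=None keeps the orientation; speed is the mean speed in m/s.
- manip.move_j(angles): joint-space move.
- effector.set_gripper(opening, squeeze=None): finger opening in m; squeeze is the grip in N (None keeps the last); returns when the fingers have stopped.
- manip.hold(seconds).
- planner.inverse_kinematics(position, orientation): joint angles nearest the present ones, or None.
- manip.read_state(): the state.
- optics.capture(name): name is "scene" or "top"; returns (picture, depth): 400x640x3 uint8, red, green, blue; 400x640 float32, m along the optical axis (not along the pixel's ray), 0 where there is no reading.
- optics.camera_model(name): a dict with "K" (3x3 intrinsics, pixels), "origin" and "attitude" of the camera in the world. Camera axes: x right, y up, looking along -z (the intrinsics and any distortion apply to the point x, -y, -z); pixel columns grow to the right and rows downward; lengths in m; the calibration is good to about 2 mm. A picture is of the moment at which its call begins. camera_model takes no time and is no camera call.
A pose or a line that the arm cannot do raises manip.Unreachable and nothing moves.
- manip.hand_in(): hands the job in; it is judged then, once.
Trained networks look in the newest picture that a camera, given by its name, has taken for a name from the list of things; names that differ only in an ending like _2 or _b are one class to them, and where a whole thing is asked for, a point or a joint stands for the part that bears it (a point fixed in the world has none). Each returns a list of dicts, best first, with "confidence" (0 to 1); they miss things now and then, are a little off and sometimes report something else, mostly with a low value. They report only what shows in the picture. A call takes as long as a camera call.
- nets.silhouettes(target, camera): "pixels" (400x640 bool, what is visible of it) and "xy" ([column, row] in pixels, amid what is visible of it).
- nets.pinpoint(target, camera): "xy" ([column, row] in pixels: a listed point, or the origin of a listed thing).
The state is a dict: "time_s": time; "joint_positions": joint angles; "qd": joint speeds; "joint_torque": joint torques, N m; "tcp_pos": TCP position; "eef_rot": TCP orientation; "force": force on the tool from outside, world axes, zero at the start; "ft_torque": the same for the moment, N m; "gripper_width": finger opening in m; "finger_force": force on a finger pad.
Only numpy, scipy, OpenCV 4.12 (cv2) and the standard library are available. Lean on these libraries where they do the work, as an engineer would, in place of code of your own. Each camera call takes 0.05 s, during which the arm holds its last target. There are 200 camera calls.

## Working session

There is one attempt and no reset: what is moved stays moved. The work goes in short steps, each a Python script; the robot and the scene stay as the last script left them, time stands still between calls to the robot, and variables do not carry over. Pictures are saved under pics/ and viewed, at most 10 in all, crops included, and the job is handed in when it is done.

```bash
mkdir -p pics; cat > h.py <<'E'
from workcell import manip, effector, planner, optics, nets
import numpy as np, cv2
from scipy.spatial.transform import Rotation as R
def cam(n):
    m=optics.camera_model(n); A=np.array(m["attitude"],float)
    if A.shape!=(3,3): A=R.from_euler('xyz',A,degrees=True).as_matrix()
    return np.array(m["K"]),np.array(m["origin"]),A,m
def ray(n,xy):
    K,o,A,m=cam(n); d=np.array([(xy[0]-K[0,2])/K[0,0],-(xy[1]-K[1,2])/K[1,1],-1.]); return o,A@d
def at_z(n,xy,z):
    o,d=ray(n,xy); return o+d*(z-o[2])/d[2]
def save(n,f):
    p,d=optics.capture(n); cv2.imwrite('pics/'+f,p[:,:,::-1]); return p,d
E
python3 - <<'E'
from h import *
np.set_printoptions(precision=3,suppress=True)
Z=dict(cap_centre=.162,thumb_tab=.152,shoe_pivot=.139,rotor_top=.133,pawl_guide=.133,amber_bottle=0,beaker=0,flask=0,wash_bottle=0,dish=0,feed_bottle=0,spatula=0,pump=0)
for c in ('scene','top'):
    save(c,c+'0.png'); print(c,cam(c)[3])
    for k,z in Z.items():
        print(k,[(np.round(r['xy']),round(r['confidence'],2),at_z(c,r['xy'],z)) for r in nets.pinpoint(k,c)[:2]])
print(manip.read_state())
E
```

```text
scene {'K': array([[391.036,   0.   , 316.395],
       [  0.   , 391.036, 201.705],
       [  0.   ,   0.   ,   1.   ]]), 'origin': array([1.022, 0.385, 0.932]), 'attitude': array([ 37.908,   0.844, 130.   ])}
cap_centre [(array([307., 159.]), 0.6, array([ 0.475, -0.124,  0.162]))]
thumb_tab [(array([266., 208.]), 0.63, array([ 0.661, -0.099,  0.152])), (array([419., 261.]), 0.57, array([0.547, 0.273, 0.152]))]
shoe_pivot [(array([361., 236.]), 0.83, array([0.568, 0.128, 0.139]))]
rotor_top [(array([398., 234.]), 0.6, array([0.502, 0.193, 0.133]))]
pawl_guide [(array([430., 284.]), 0.96, array([0.572, 0.318, 0.133]))]
amber_bottle [(array([269., 209.]), 0.74, array([ 0.586, -0.184,  0.   ]))]
beaker [(array([272., 172.]), 0.78, array([ 0.473, -0.282, -0.   ]))]
flask [(array([252., 265.]), 0.62, array([ 0.749, -0.087,  0.   ])), (array([389., 273.]), 0.35, array([0.537, 0.208, 0.   ]))]
wash_bottle [(array([222., 234.]), 0.63, array([ 0.735, -0.224,  0.   ]))]
dish [(array([212., 182.]), 0.63, array([ 0.624, -0.397, -0.   ]))]
feed_bottle [(array([305., 190.]), 0.93, array([ 0.465, -
[... 1436 characters left out ...]
7, -0.136,  0.   ])), (array([336., 134.]), 0.39, array([ 0.747, -0.078,  0.   ]))]
spatula [(array([449., 274.]), 0.51, array([ 0.36 , -0.396,  0.   ]))]
pump [(array([235., 207.]), 0.71, array([0.533, 0.2  , 0.   ]))]
{'time_s': 1.4, 'joint_positions': array([-73.992,   7.473,  85.268,   0.   ,  87.261,  -4.892]), 'qd': array([-0.026, -0.087,  0.021,  0.018, -0.081, -0.049]), 'joint_torque': array([ -0.001, -55.975, -49.205,   0.076,   0.023,   0.   ]), 'tcp_pos': array([ 0.214, -0.561,  0.219]), 'eef_rot': array([-179.998,   -0.001,   20.899]), 'force': array([-1.056, -0.335, -0.02 ]), 'ft_torque': array([ 0.02 , -0.015, -0.012]), 'finger_force': 0.0, 'gripper_width': 0.09313311538360898}
```

View pics/scene0.png

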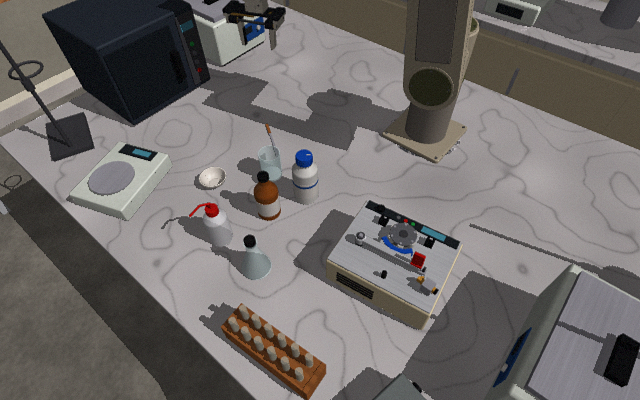

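View pics/top0.png

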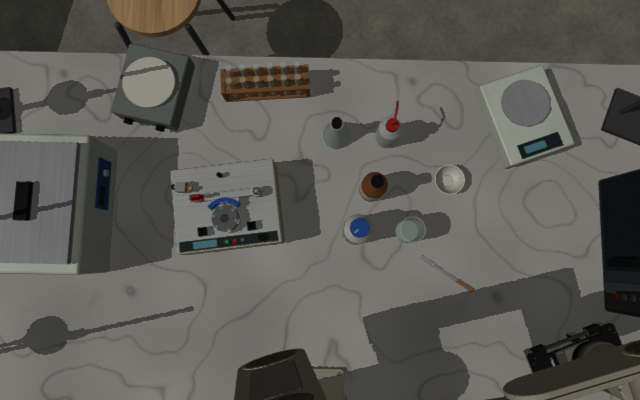

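Both pictures agree with the nets: the cap is at scene (305,158) and top (360,228), and the tab is at scene (418,260) and top (197,197). I'll ignore the net's tab hit at scene (266,208), which is the amber bottle. Next I'll refine with colour and depth.

```bash
cat >> h.py <<'E'
def cloud(n,d):
    K,o,A,m=cam(n); v,u=np.mgrid[:400,:640]
    P=np.stack([(u-K[0,2])/K[0,0]*d,-(v-K[1,2])/K[1,1]*d,-d],-1); return P@A.T+o
def col(p,d,P,kind,c,r):
    h=cv2.cvtColor(p,cv2.COLOR_RGB2HSV).astype(int); H=h[...,0]
    m=(h[...,1]>120)&(h[...,2]>40)&(d>0)&(np.hypot(P[...,0]-c[0],P[...,1]-c[1])<r)
    return m&(((H>100)&(H<130)) if kind=='blue' else ((H<8)|(H>172)))
E
python3 - <<'E'
from h import *
from scipy.optimize import least_squares
np.set_printoptions(precision=4,suppress=True)
for c in ('scene','top'):
    p,d=optics.capture(c); P=cloud(c,d)
    m=col(p,d,P,'blue',(.475,-.13),.06)&(P[...,2]>.13); q=P[m]
    t=q[q[:,2]>q[:,2].max()-.008]
    print(c,'cap n',len(q),'zmax',q[:,2].max(),'top bbox mid',(t.min(0)+t.max(0))/2,'ext',np.ptp(t,axis=0),'mean',t.mean(0))
    # silhouette bbox of blue in px vs projected cylinder: fit xy
    K,o,A,_=cam(c)
    def proj(X):
        Y=(X-o)@A; return np.stack([K[0,2]+K[0,0]*Y[:,0]/-Y[:,2],K[1,2]-K[1,1]*Y[:,1]/-Y[:,2]],1)
    a=np.linspace(0,2*np.pi,60)
    vs,us=np.nonzero(m); obs=np.array([us.min()-.5,us.max()+.5,vs.min()-.5,vs.max()+.5])
    def f(x):
        X=np.vstack([np.stack([x[0]+.023*np.cos(a),x[1]+.023*np.sin(a),0*a+z],1) for z in (.149,.175)]); Q=proj(X)
        return np.array([Q[:,0].min(),Q[:,0].max(),Q[:,1].min(),Q[:,1].max()])-obs
    s=least_squares(f,[.475,-.13]); print(' sil fit',s.x,s.fun)
    m=col(p,d,P,'red',(.545,.27),.04)&(P[...,2]>.125); q=P[m]
    print(' tab n',len(q),'min',q.min(0),'max',q.max(0),'mean',q.mean(0))
    t=q[q[:,2]>.165]; print('  top',len(t),t.mean(0),t.min(0),t.max(0))
    # pump top edges
    tm=(abs(P[...,2]-.105)<.004)&(np.hypot(P[...,0]-.53,P[...,1]-.2)<.19)
    r=cv2.minAreaRect(P[tm][:,:2].astype(np.float32)); print(' pump rect',r)
E
```

```text
scene cap n 249 zmax 0.178566337469526 top bbox mid [ 0.4769 -0.1339  0.1747] ext [0.0428 0.0448 0.0078] mean [ 0.4782 -0.1328  0.1743]
 sil fit [ 0.4757 -0.1329] [-0.0944  0.0962  0.1044 -0.103 ]
 tab n 167 min [0.5359 0.2558 0.1278] max [0.5545 0.2818 0.1753] mean [0.5478 0.2692 0.1531]
  top 49 [0.5461 0.2687 0.1708] [0.5404 0.2564 0.1653] [0.5508 0.2809 0.1753]
 pump rect ((0.5303885340690613, 0.20607087016105652), (0.2170596569776535, 0.26497820019721985), 8.044611930847168)
top cap n 271 zmax 0.18264766815326894 top bbox mid [ 0.4742 -0.1341  0.1787] ext [0.0436 0.0412 0.008 ] mean [ 0.4741 -0.1352  0.177 ]
 sil fit [ 0.4748 -0.1337] [-0.3402  0.3333 -0.2496  0.2511]
 tab n 79 min [0.5362 0.2544 0.1309] max [0.5518 0.2802 0.177 ] mean [0.5411 0.2648 0.1572]
  top 36 [0.5425 0.2659 0.1727] [0.5376 0.2548 0.1658] [0.547  0.2802 0.177 ]
 pump rect ((0.5274163484573364, 0.20409893989562988), (0.2182617336511612, 0.26837587356567383), 7.734445571899414)
```

```bash
python3 - <<'E'
from h import *
np.set_printoptions(precision=3,suppress=True)
c=[.4755,-.1333]
print(planner.inverse_kinematics(c+[.146],[180,0,115]),planner.inverse_kinematics(c+[.146],[180,0,30]))
manip.movep(c+[.27],[180,0,115]); effector.set_gripper(.075)
manip.move_straight(c+[.146],speed=.12)
s=manip.read_state(); print(s['time_s'],s['tcp_pos'],s['force'],s['ft_torque'])
effector.set_gripper(.03,12)
s=manip.read_state(); print(s['time_s'],s['gripper_width'],s['finger_force'],s['force'],s['ft_torque'])
save('scene','s1.png')
im=cv2.imread('pics/s1.png')[80:280,200:420]; cv2.imwrite('pics/s1c.png',cv2.resize(im,None,fx=3,fy=3)[:600])
E
```

```text
[-21.611  -6.495 106.99    0.     79.505 -46.611] [-21.611  -6.495 106.99   -0.     79.505  38.389]
5.05 [ 0.476 -0.134  0.147] [-0.782 -0.111 -0.124] [-0.048 -0.101  0.039]
5.625 0.045698632601510095 12.000144124031067 [-1.445 -0.585  3.092] [-0.195  0.223 -0.022]
```

View pics/s1c.png

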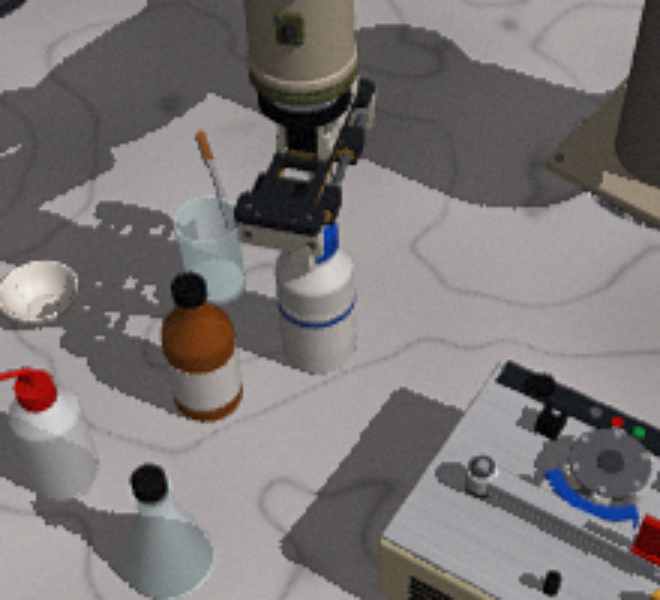

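The cap, at about (330,240) in the crop, is held squarely between the fingers. The bottle is upright and clear of the amber bottle. Now I'll turn it clockwise and watch the moment.

```bash
python3 - <<'E'
from h import *
np.set_printoptions(precision=3,suppress=True)
c=[.4755,-.1333]
for y in list(range(107,26,-8))+[22]:
    manip.movep(c+[.146],[180,0,y])
    s=manip.read_state(); print(y,round(s['time_s'],2),s['eef_rot'][2],s['force'],s['ft_torque'],s['joint_torque'][5],s['gripper_width'])
E
```

```text
107 5.93 107.18845996170283 [-2.454 -1.357  3.136] [-0.254  0.331 -0.04 ] 1.0030511766672134 0.04587371878249817
99 6.19 99.35104148661276 [-1.692 -1.124  4.768] [-0.28   0.276 -0.026] 0.948026105761528 0.04559966212478318
91 6.45 91.41859793604479 [-2.349 -1.26   3.909] [-0.282  0.265 -0.028] 0.9229126386344433 0.04564044091687773
83 6.71 83.44852076944017 [-1.623 -1.433  4.063] [-0.293  0.203  0.029] 0.9125928394496441 0.0458337064036882
75 6.97 75.4681109384335 [-0.3    1.295  3.159] [ 0.234 -0.208 -0.03 ] 0.9061044082045555 0.045499601894171744
67 7.22 67.47652485722628 [1.725 0.401 2.32 ] [ 0.156 -0.329 -0.026] 0.9055210277438164 0.045569268778665885
59 7.48 59.46968063154819 [0.011 0.681 1.378] [-0.042 -0.205 -0.02 ] 0.9057311899960041 0.04588436270786743
51 7.74 51.467770867025365 [1.465 0.401 1.525] [-0.16  -0.316 -0.046] 0.9014853090047836 0.04584685842997575
43 8.0 43.4656535865672 [1.41  0.103 1.027] [-0.202 -0.306 -0.053] 0.9015041403472424 0.045852946283760514
35 8.26 35.46902942423285 [ 0.659 -0.191  0.844] [-0.183 -0.254 -0.048] 0.9016130492091179 0.045813970457596394
27 8.52 27.46822527261417 [0.021 0.253 0.739] [-0.246 -0.216 -0.035] 0.9014826826751232 0.04572252833600485
22 8.77 22.397817802764624 [ 0.55  -0.031  0.684] [-0.259 -0.184  0.018] 0.5628917925059795 0.045660284030294956
```

The moment didn't clearly show the stop. I'll regrip and turn again, pressing down lightly so the bottle can't turn with the cap.

```bash
cat >> h.py <<'E'
def ft(n=12):
    f=[]
    for _ in range(n):
        s=manip.read_state(); f.append(np.r_[s['force'],s['ft_torque']]); manip.hold(.02)
    return np.mean(f,0),s
E
python3 - <<'E'
from h import *
np.set_printoptions(precision=3,suppress=True)
c=[.4755,-.1333]
effector.set_gripper(.07); 
f0,s=ft(); print('open',f0,s['time_s'])
p,d=optics.capture('scene'); P=cloud('scene',d)
manip.movep(c+[.146],[180,0,95])
effector.set_gripper(.03,25)
for dz in (.001,.002,.003):
    manip.move_straight(c+[.146-dz],speed=.05); f,s=ft(6); print(dz,f,s['tcp_pos'])
    if f[2]-f0[2]>10: break
z=.146-dz
for y in (90,85,75,65,55):
    manip.movep(c+[z],[180,0,y]); f,s=ft(); print(y,f-f0,s['eef_rot'][2],s['gripper_width'],s['time_s'])
save('scene','s2.png')
im=cv2.imread('pics/s2.png')[80:280,200:420]; cv2.imwrite('pics/s2c.png',cv2.resize(im,None,fx=3,fy=3)[:600])
E
```

```text
open [-0.14   0.241  0.205 -0.008 -0.002  0.008] 9.575
0.001 [-3.361  0.279  6.58   0.058  0.638 -0.012] [ 0.476 -0.134  0.146]
0.002 [-5.109  0.769 13.271  0.148  1.11  -0.012] [ 0.476 -0.134  0.146]
90 [-0.788  1.961  9.177  0.388  0.102 -0.023] 90.00673794467446 0.04572727816328975 12.4583
85 [-0.406  0.671  8.593  0.2    0.004 -0.036] 85.0015713793492 0.045621842341600057 12.9083
75 [ 0.328  0.302  8.44   0.077 -0.01  -0.028] 74.99868111017207 0.04551422097927839 13.4
65 [ 0.224  0.042  8.293  0.035 -0.032 -0.024] 64.99475633312139 0.04526830148902993 13.8917
55 [ 0.523 -0.3    8.062 -0.003 -0.016 -0.033] 54.997909392083685 0.04580546679677977 14.3833
```

View pics/s2c.png

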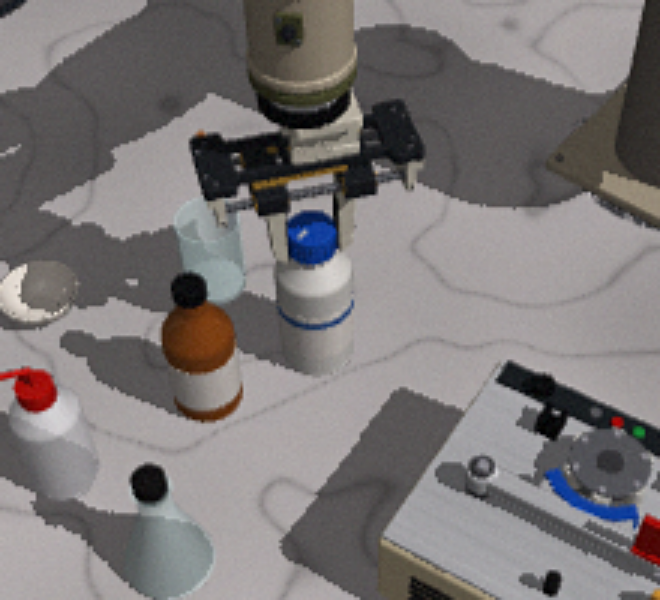

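```bash
python3 - <<'E'
from h import *
np.set_printoptions(precision=3,suppress=True)
c=[.4755,-.1333,.144]
t0=manip.read_state()['time_s']; L=[]
for i in range(1,19):
    manip.movep(c,[180,0,55-i]); s=manip.read_state(); L.append([55-i,s['eef_rot'][2],s['ft_torque'][2],s['joint_torque'][5],s['qd'][5],s['force'][2]])
print(np.array(L)); print(s['time_s']-t0,s['time_s'],s['finger_force'])
E
```

```text
[[54.    54.001  0.139  0.196 -0.342  9.317]
 [53.    53.005  0.124  0.22  -0.262  7.923]
 [52.    52.001  0.067  0.22  -0.134  7.725]
 [51.    51.001  0.126  0.22  -0.224  7.757]
 [50.    50.003  0.149  0.22  -0.268  8.803]
 [49.    49.004  0.142  0.221 -0.241  7.461]
 [48.    48.003  0.173  0.221 -0.132  7.424]
 [47.    47.005  0.19   0.221 -0.232  9.098]
 [46.    46.005  0.153  0.221 -0.315  8.792]
 [45.    45.002  0.142  0.221 -0.181  8.259]
 [44.    44.003  0.181  0.221 -0.173  8.943]
 [43.    43.004  0.126  0.222 -0.152  8.438]
 [42.    42.003  0.149  0.222 -0.177  8.019]
 [41.    41.003  0.139  0.222 -0.179  8.622]
 [40.    40.002  0.172  0.222 -0.185  8.125]
 [39.    39.004  0.153  0.222 -0.237  7.923]
 [38.    38.005  0.127  0.222 -0.172  7.807]
 [37.    37.001  0.185  0.222 -0.259  8.615]]
4.5 18.95 25.001321732997894
```

The moment is a steady 0.15 N m against about 0.03 for a free thread, so the cap is on its stop and the bottle is just slipping under it. I'll release and go to the tab.

```bash
cat >> h.py <<'E'
PV=np.array([.5645,.124]); A0=np.radians(98.2)
def tcp(th,off,z=.141):
    a=A0-th; n=np.array([np.sin(a),-np.cos(a)]); p=PV+.145*np.array([np.cos(a),np.sin(a)])-off*n
    return [p[0],p[1],z],[180,0,np.degrees(a)+90],n
E
python3 - <<'E'
from h import *
np.set_printoptions(precision=3,suppress=True)
c=[.4755,-.1333]
manip.move_straight(c+[.146],speed=.1); effector.set_gripper(.075)
manip.move_straight(c+[.25],speed=.25)
p,r,n=tcp(0,.0235,.24); print(planner.inverse_kinematics(p,r),planner.inverse_kinematics(*tcp(.4,.0115)[:2]))
manip.movep(p,r); effector.set_gripper(0,20)
p,r,n=tcp(0,.0235); manip.move_straight(p,r,speed=.15)
f,s=ft(4); print(s['time_s'],s['tcp_pos'],s['eef_rot'],f[:3],s['gripper_width'])
P,d=save('scene','s3.png')
im=cv2.imread('pics/s3.png')[110:310,270:490]; cv2.imwrite('pics/s3c.png',cv2.resize(im,None,fx=3,fy=3)[:600])
C=cloud('scene',d); m=col(P,d,C,'blue',(.475,-.13),.06)&(C[...,2]>.13); v,u=np.nonzero(m); print('cap px',u.min(),u.max(),v.min(),v.max(),C[m].mean(0))
E
```

```text
[ 21.874   4.495  86.231   0.     89.274 -76.326] [ 19.821  17.363  82.119   0.     80.518 -55.46 ]
24.1833 [0.521 0.265 0.143] [ 179.966    0.133 -171.798] [-0.111 -0.363  0.083] 0.0004442922095605102
cap px 296 312 150 167 [ 0.483 -0.127  0.169]
```

View pics/s3c.png

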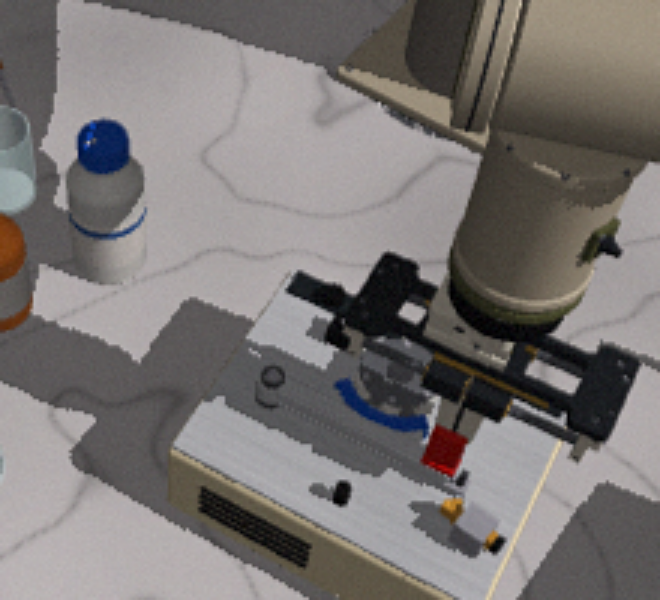

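The bottle stands upright, cap at crop (103,145). The shut fingers are just behind the red tab at (445,450) on the rotor side. Now I'll push along the arc.

```bash
python3 - <<'E'
from h import *
np.set_printoptions(precision=3,suppress=True)
for th,off in [(0,.0135),(.05,.0115),(.12,.0115),(.20,.0115),(.27,.0115),(.33,.0115),(.37,.0115),(.385,.0115)]:
    p,r,n=tcp(th,off); manip.move_straight(p,r,speed=.06)
    f,s=ft(4); print(th,round(s['time_s'],2),s['tcp_pos'],'push',-f[:2]@n,'f',f[:3])
    if -f[:2]@n>17: break
save('scene','s4.png')
im=cv2.imread('pics/s4.png')[110:310,270:490]; cv2.imwrite('pics/s4c.png',cv2.resize(im,None,fx=3,fy=3)[:600])
E
```

```text
0 24.62 [0.531 0.266 0.142] push 3.398548211716413 f [-3.473  0.271  2.366]
0.05 24.99 [0.539 0.267 0.141] push 7.358390531855198 f [-7.359 -0.336  5.498]
0.12 25.38 [0.549 0.269 0.141] push 9.414996269756672 f [-9.399 -0.818  6.611]
0.2 25.78 [0.56 0.27 0.14] push 3.2158421268729094 f [-3.142  1.395 -0.146]
0.27 26.17 [0.57 0.27 0.14] push 10.72646827195535 f [-10.552   2.046   1.941]
0.33 26.52 [0.578 0.269 0.14 ] push 11.81731696845479 f [-11.61    2.201   2.349]
0.37 26.84 [0.584 0.268 0.14 ] push 12.442493218998077 f [-12.36    1.777   2.147]
0.385 27.16 [0.586 0.268 0.14 ] push 12.475743619348998 f [-12.27    2.352   2.498]
```

View pics/s4c.png

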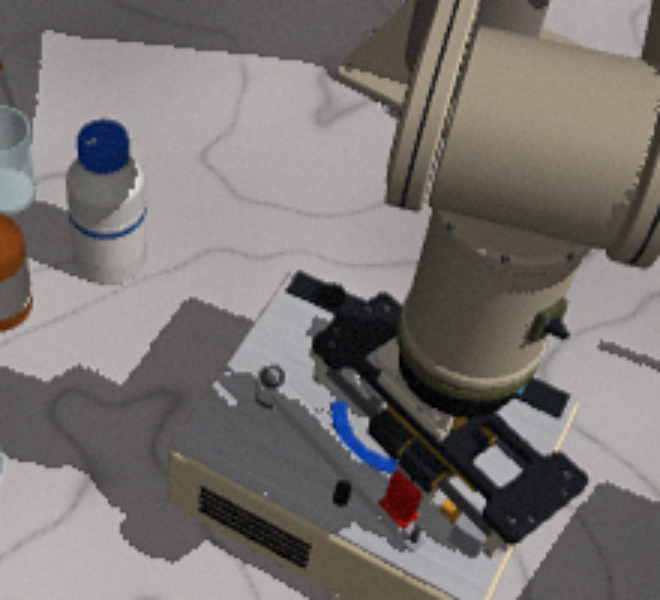

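The arm has swung well back. The tab is at crop (400,500), past the click, and the force is still the spring's 12.5 N. I'll creep on until the stop shows in the force.

```bash
python3 - <<'E'
from h import *
np.set_printoptions(precision=3,suppress=True)
for th in np.arange(.392,.45,.007):
    p,r,n=tcp(th,.0115); manip.move_straight(p,r,speed=.03)
    f,s=ft(4); print(round(th,3),round(s['time_s'],2),s['tcp_pos'],'push',-f[:2]@n,f[:3])
    if -f[:2]@n>16: break
P,d=optics.capture('scene'); C=cloud('scene',d); m=col(P,d,C,'red',(.6,.265),.045)&(C[...,2]>.125); print(C[m].mean(0),C[m].min(0),C[m].max(0))
f,s=ft(4); print(s['time_s'],-f[:2]@n)
E
```

```text
0.392 27.52 [0.587 0.268 0.14 ] push 12.411604998650239 [-12.266   2.125   2.24 ]
0.399 27.84 [0.588 0.268 0.14 ] push 12.060959238035336 [-11.81    2.512   2.419]
0.406 28.16 [0.588 0.268 0.14 ] push 14.246297068522676 [-14.093   2.455   3.342]
0.413 28.48 [0.589 0.268 0.14 ] push 18.601744417222275 [-18.473   2.989   5.698]
[0.606 0.266 0.153] [0.596 0.252 0.13 ] [0.613 0.279 0.175]
28.5917 18.597438685284622
```

The force climbed from 12 to 18.6 N, so the arm is on its rubber stop and held there.

```bash
python3 -c "
from h import *
print(manip.hand_in())"
```

```text
the job is handed in; nothing more can be done
None
```

I screwed the feed cap down tight: its turning moment rose to about 0.15 N m, against about 0.03 for a loose thread. I then pushed the shoe arm past the click onto its rubber end stop, where the fingers still hold it at about 19 N; the job was handed in at about 29 s with the bottle still upright.

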